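# Index the cake portioning turntable against its stop pin

### The arm

A 6-joint arm with a two-finger parallel gripper is mounted at the origin on a cart in front of the work surface, level with it; the furniture and walls round the work are solid. World frame = base frame: x ahead of the robot, y to its left, z up, the work surface at z = 0. Lengths are in mm, angles in rad, forces in N, time in s.
With the tool pointing down it reaches from about 300 to 775 mm from the base axis. Payload 14.6 kg.
Tool frame: the origin (TCP) lies on the centre line of the jaws, within the pads' length; the fingertips stand manip.tcp_to_tips ahead of it and the grasp point (between the pads) lies 5 mm behind it (manip.tcp_to_tips is the distance from the TCP to the fingertips, in mm); z points along the fingers, y is the direction in which the jaws open and shut (so a half turn about z gives the same grasp; the last joint's range is limited). The gripper opens to 94 mm and grips with 3 to 60 N. Pads are 16 mm wide; open, the fingers measure 119 mm over their backs; the gripper's body (75 mm by 177 mm) begins 78 mm behind the grasp point.
Start: joints at [-1.316, 0.3, 1.521, -0, 1.321, -0.067], TCP at [173.944, -521.759, 219.446] pointing down, gripper open.
Joint ranges: [-3.03, 3.03], [-0.79, 2.21], [0.23, 2.52], [-1.04, 4.18], [0, 3.07], [-2.55, 2.55]. Speed limits (rad/s): [2.22, 2.22, 2.57, 3.14, 3.14, 3.14].

### API

Orientations are given as [roll, pitch, yaw] about the fixed x, y, z axes, in that order (R = Rz(yaw) Ry(pitch) Rx(roll)).
In Python, from cell import manip, optics, workorder gives the robot as it stands. The module is installed in compiled form; this text tells all that it offers.
- The arm moves only by the tool jog_arm, never from a script. Its argument "deltas" is text: rows parted by semicolons, each of 5 numbers parted by spaces: the shift along the tool's x, y, z in mm, then the turn about the tool's z in rad, then the finger opening in mm, from 0 to 94. In form: tx ty tz twist grip; .... A call has exactly 10 rows; each row is the pose to reach, as a shift and turn from the pose commanded when the call began, along the tool's axes at that moment; what a row does not reach only later rows make up. A row lasts 1/8 s, in which the tool goes at most 62.5 mm and 10.7 degrees, less where a joint would pass 70% of its speed; a pose out of reach is approached as far as the arm can. A call with a gripper value outside its range is refused whole. The fingers move at their own pace and stop on an object; "squeeze" is the grip in N (left out, the last holds). Time passes only in rows, so rows that repeat a pose let the fingers close, or fill a call up. It gives the time, the measured TCP pose, the force and the opening at its end, in the units of the state.
- manip.read_state(): the state, without advancing time (a new reading comes with each control period).
- optics.camera(name): name is "scene" or "top" or "wrist"; returns (picture, depth): 480x640x3 uint8, red, green, blue; 480x640 float32, mm along the optical axis (not along the pixel's ray), 0 where there is no reading.
- optics.get_calibration(name): a dict with "intrinsics" (3x3 intrinsics, pixels), "dist_coeffs" ([k1, k2, p1, p2, k3] as OpenCV has them; the pictures are not rectified), "R" (3x3) and "t" (3): a world point X has camera coordinates R X + t; the wrist camera has in their place "hand_eye" (4x4, takes a point from camera to tool coordinates, whose origin is the TCP and whose axes are the flange's). Camera axes: x right, y down, z forward; pixel columns grow to the right and rows downward; lengths in mm; the calibration is good to about 2 mm. A picture is of the moment at which its call begins: read the wrist's pose just before it. get_calibration takes no time and is no camera call.
- workorder.sign_off(): hands the job in, once; it reports no verdict.
The state is a dict: "clock": time; "joints": joint angles; "qd": joint speeds; "effort": joint torques, N m; "eef_pos": TCP position; "eef_rot": TCP orientation; "wrist_force": force on the tool from outside, world axes, zero at the start; "moment": the same for the moment, N m; "finger_gap": finger opening in mm.
Only numpy, scipy, OpenCV 4.12 (cv2) and the standard library are available. Lean on these libraries where they do the work, as an engineer would, in place of code of your own. Each camera call takes 0.05 s, during which the arm holds its last target.

### The job

Take the stop pin from its wooden rest and set it fully home in the steel index block beside the portioning turntable. Then wind the crank clockwise, turn after turn, until the platter's next lug comes up firmly against the pin: it must stay pressed on the pin when you let go, but do not force it.

Things in the scene. Friction and masses are not known exactly. Their poses are not given: they have to be found in the camera images.
- drive: Fixed turntable: dark steel plinth and worm gearbox on an outrigger, carrying a flat wooden platter (radius 118 mm, top at z = 0.056) and the crank. Origin under the platter's centre on the worktop, z up; seen from above the gearbox lies 225 degrees and the index block about 135 degrees counterclockwise from its x axis.
- platter_mid (a point): Middle of the platter's top (does not turn). Six steel lugs, 60 degrees apart, 10 mm wide, z = 0.041 to 0.055, stick out of the rim to radius 142 mm. Where they stand is not measured: the nearest is 7 to 23 degrees past the index block; the next must come round. Cranking clockwise turns the platter counterclockwise, 1 turn for 24 crank turns: 2 to 3.2 crank turns until the pin.
- crank_axis (a point): Point on the upright crank axis at half the height of the handle (z = 0.088). Crank and handle turn in level circles round it. The gearbox below is 62 x 62 mm and reaches z = 0.057, the crank arm reaches z = 0.069.
- crank_handle (a point): Middle of the upright black crank handle: a freely spinning barrel 17 to 19 mm thick and 34 mm high (z = 0.068 to 0.102), 32 mm from the crank axis; this point moves with it.
- crank (a joint): Crank angle, rad, growing clockwise from above; starts between -1.5 and 1.5. The lug meets the pin somewhere between 15 and 19. Running takes about 5 N at the handle; each N on the pin adds about 0.17 N. After touching, the force on the pin grows by some 8 N per 0.1 rad of crank; over 50 N on the pin is forcing it. Let go, the worm holds up to about 29 N on the pin.
- pin: Loose steel stop pin, about 60 to 110 g, 83 mm long: shaft 12 mm thick with a tapered 4 mm tip, and a round head 25 mm thick from 54 to 83 mm above the tip. Origin at the tip, z up along the pin to the head. At the start it stands upright in the wooden rest, tip 14 mm above the worktop.
- pin_rest: Fixed wooden block 60 x 85 x 34 mm, origin under its centre on the worktop; the pin stands in its middle in a 14 mm hole, 20 mm deep.
- index_block: Fixed steel block 44 x 44 x 34 mm beside the platter, partly under the lugs' path; origin under its centre on the worktop. In the middle of its top is the pin's socket: 13 mm wide, 28 mm deep, chamfered 2 mm at the mouth. With the pin fully home its tip is 6 mm above this origin.
- tea_tin: Loose round tea tin, 58 mm thick, 72 mm high, origin at its foot; a bystander.
- lemon: Loose lemon, 71 x 53 x 51 mm, origin on its underside; a bystander.
- bowl: Loose brass bowl, 136 mm wide, 83 mm high, origin under its foot; a bystander.
Things that resemble listed ones, but are neither listed nor needed, are in the scene too. Of the things like the pin, leave any that is yellow; of the rest the smaller one is meant.

How it is judged (in metres and radians):
On the way, in this order (a step that is already met when the one before it is completed fails the run):
1. the pin is fully home in the index block's socket and the fingers have let go of it (z of pin in the frame of index_block below 0.01 m and horizontal distance between pin and index_block below 0.005 m and contact force between the fingers and pin below 0.2 N), for 0.2 s.
2. the crank has been wound clockwise and the next lug bears on the pin with more than 8 N (value of joint crank above 14 rad and contact force between drive and pin above 8 N), for 0.2 s.
At the end, for the whole second after the job is handed in: The pin is upright (within 0.15 rad) and fully home in the index block's socket (tip within 4 mm of the bottom, within 5 mm of the middle), the crank has been wound clockwise past 14 rad, and the next lug stays pressed on the pin with more than 8 N (all of step 2 and z of pin in the frame of index_block below 0.01 m and horizontal distance between pin and index_block below 0.005 m and angle between pin's own z axis and vertical below 0.15 rad and linear speed of pin below 0.02 m/s); the robot touches nothing.
It fails at once if the lug is forced against the pin with more than 50 N (contact force between drive and pin above 50 N).
It fails at once if the tea tin is shifted by more than 30 mm (distance of tea_tin from where it was at the start of the episode above 0.03 m).
It fails at once if the lemon is shifted by more than 30 mm (distance of lemon from where it was at the start of the episode above 0.03 m).
It fails at once if the bowl is shifted by more than 30 mm (distance of bowl from where it was at the start of the episode above 0.03 m).
It also fails if it takes over 72 s, if anything falls off the work surface, if the arm or the gripper's body presses on something with over 40 N, if the wrist force passes 120 N, or if a joint passes its speed limit or range.

## Working session

There is one attempt and no reset: what is moved stays moved. The work goes in short steps, Python scripts to look and compute and a tool call to move; the robot and the scene stay as the last step left them, time stands still between calls to the robot, and variables do not carry over. Pictures are saved under pics/ and viewed, and the job is handed in when it is done.

Besides the shell and the picture viewer there is one more tool, called after ">>>" as name(argument=value, ...), one argument or row to a line, values as JSON. jog_arm: Moves the arm, as the interface text tells. Its arguments: {"type":"object","properties":{"deltas":{"type":"string"},"squeeze":{"type":"number"}},"required":["deltas"]}

```bash
mkdir -p pics; python3 - <<'E'
from cell import manip, optics, workorder
import cv2,numpy as np
s=manip.read_state();print(s, manip.tcp_to_tips)
for n in("scene","top"):
    p,d=optics.camera(n);cv2.imwrite(f"pics/{n}0.png",p[...,::-1]);np.save(f"pics/{n}0.npy",d)
    print(optics.get_calibration(n))
print(optics.get_calibration("wrist"))
E
```

```text
{'clock': 0.0, 'joints': array([-1.31553370e+00,  3.00450233e-01,  1.52160240e+00, -1.68585557e-05,
        1.32073801e+00, -6.65880142e-02]), 'qd': array([ 2.92954550e-04,  7.90278345e-05, -1.35611069e-03, -3.66150434e-04,
        1.21165474e-03,  4.99223035e-04]), 'effort': array([-1.40032909e-03, -5.31808019e+01, -3.52734518e+01,  7.07320590e-02,
        2.44048942e-02, -1.07267044e-04]), 'eef_pos': array([ 173.90976109, -521.50100309,  218.88876055]), 'eef_rot': array([-3.14039623e+00, -6.34198873e-05,  3.21854780e-01]), 'wrist_force': array([ 1.05643301, -0.34235203, -0.52587781]), 'moment': array([-0.03918939,  0.06697676,  0.03240642]), 'finger_gap': 94.1232400059364} 14.0
{'intrinsics': array([[511.65557992,   0.        , 322.23175463],
       [  0.        , 511.65557992, 240.65246948],
       [  0.        ,   0.        ,   1.        ]]), 'dist_coeffs': array([0.00576183, 0.        , 0.        , 0.        , 0.        ]), 'R': array([[-0.41136565, -0.91144324, -0.00703778],
       [-0.51229051,  0.23758689, -0.82529443],
       [ 0.75388111, -0.33589239, -0.56465881]]), 't': a
[... 419 characters left out ...]
19947118, -0.0061066 , -0.97988467]]), 't': array([ -38.86099531,  566.97577181, 1240.76097058])}
{'intrinsics': array([[365.1448749 ,   0.        , 312.85268857],
       [  0.        , 365.1448749 , 233.97809207],
       [  0.        ,   0.        ,   1.        ]]), 'dist_coeffs': array([0.0220459, 0.       , 0.       , 0.       , 0.       ]), 'hand_eye': array([[ 7.63552271e-04, -9.61370941e-01, -2.75255030e-01,
         7.94980074e+01],
       [ 9.99999641e-01,  8.35393454e-04, -1.43761201e-04,
        -3.18604163e-01],
       [ 3.68154092e-04, -2.75254821e-01,  9.61371233e-01,
        -1.65747310e+02],
       [ 0.00000000e+00,  0.00000000e+00,  0.00000000e+00,
         1.00000000e+00]])}
```

View pics/top0.png

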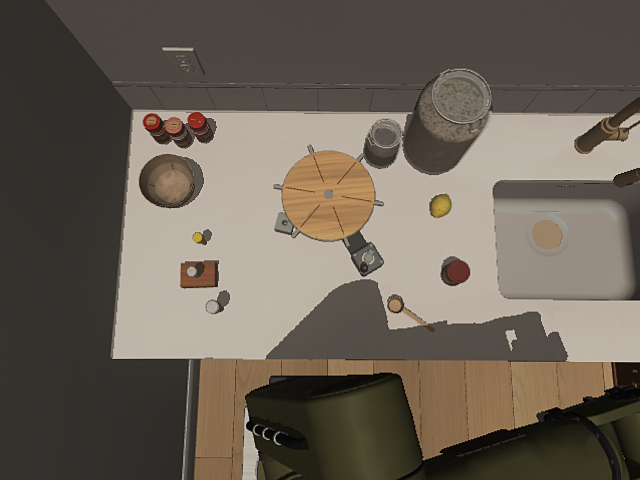

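View pics/scene0.png

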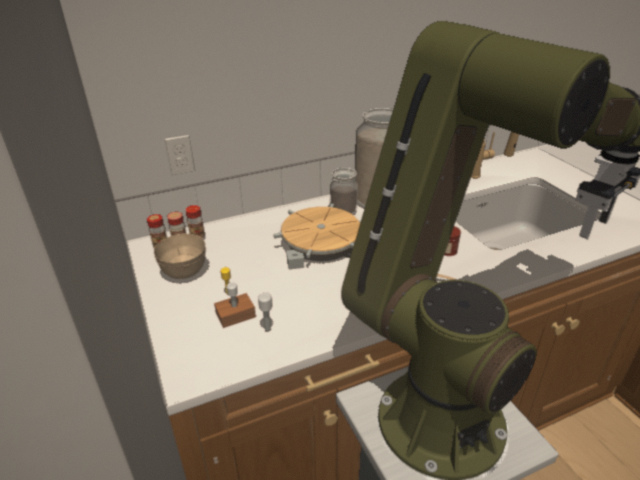

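```bash
cat > h.py <<'E'
import cv2,numpy as np
from cell import manip, optics, workorder
from scipy.spatial.transform import Rotation as Ro
def ray(name,uv,pose=None):
    c=optics.get_calibration(name)
    n=cv2.undistortPoints(np.array([[uv]],float),c['intrinsics'],c['dist_coeffs'])[0,0]
    v=np.array([n[0],n[1],1.])
    if name=='wrist':
        H=c['hand_eye'];p,r=pose
        R=Ro.from_euler('xyz',r).as_matrix()
        o=R@H[:3,3]+p; return o,R@H[:3,:3]@v
    return -c['R'].T@c['t'], c['R'].T@v
def onz(name,uv,z,pose=None):
    o,d=ray(name,uv,pose); return o+d*(z-o[2])/d[2]
def proj(name,X,pose=None):
    c=optics.get_calibration(name)
    if name=='wrist':
        H=c['hand_eye'];p,r=pose
        R=Ro.from_euler('xyz',r).as_matrix()
        xc=H[:3,:3].T@(R.T@(np.array(X)-p)-H[:3,3])
    else: xc=c['R']@np.array(X)+c['t']
    return cv2.projectPoints(xc.reshape(1,1,3),np.zeros(3),np.zeros(3),c['intrinsics'],c['dist_coeffs'])[0][0,0]
def crop(img,x0,y0,w,h,k,out):
    c=cv2.resize(img[y0:y0+h,x0:x0+w],None,fx=k,fy=k,interpolation=cv2.INTER_CUBIC)
    for i in range(0,w,10):
        cv2.putText(c,str(x0+i),(i*k,8),0,.3,(0,0,255),1) if i%20==0 else 0; cv2.line(c,(i*k,10),(i*k,14),(0,0,255),1)
    for i in range(0,h,10):
        cv2.putText(c,str(y0+i),(0,i*k+3),0,.3,(0,0,255),1) if i%20==0 else 0
    cv2.imwrite(out,c)
E
python3 - <<'E'
from h import *
i=cv2.imread("pics/top0.png")
crop(i,160,215,100,110,5,"pics/tA.png")
crop(i,260,140,130,140,4,"pics/tB.png")
E
```

```text
(no output)
```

View pics/tA.png

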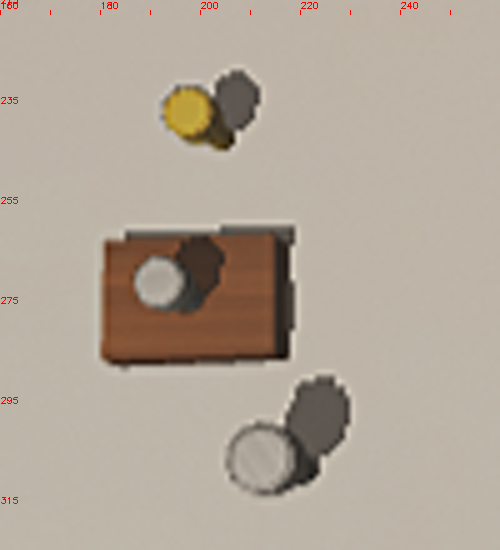

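View pics/tB.png

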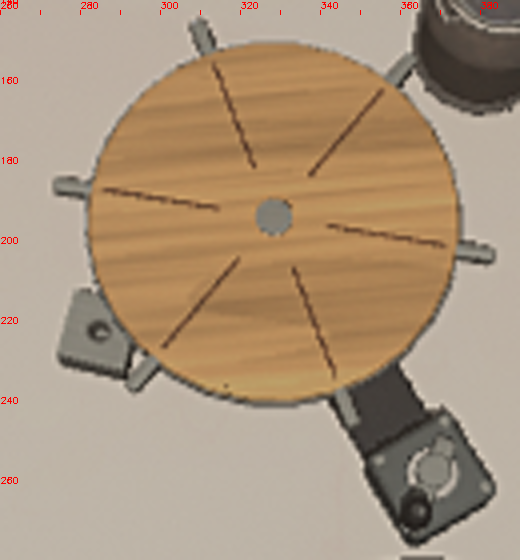

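```bash
python3 - <<'E'
from h import *
g=lambda n,u,v,z:print(n,onz('top',(u,v),z).round(1))
g('pin',191.8,271.4,97);g('big',212.2,306.5,90);g('socket',284.5,222.8,34);g('mid',328.5,194.2,56)
g('axis',368.6,257.6,72);g('handle',364,267,102);g('gear1',397.5-14,262,57);g('tin',456,272,72)
for a,b in((181,263),(215,262),(215,286),(180.5,287)): g('rest',a,b,34)
m=onz('top',(328.5,194.2),56)
for a,b in ((274.5,186.5),(310,147),(382,203.5),(293.5,236),(348,244.5)): 
    x=onz('top',(a,b),55)-m; print('lug',np.hypot(x[0],x[1]),np.degrees(np.arctan2(x[1],x[0])))
E
```

```text
pin [468.  279.1  97. ]
big [386.5 228.4  90. ]
socket [602.   67.6  34. ]
mid [672.  -43.3  56. ]
axis [ 508.4 -141.6   72. ]
handle [ 481.1 -127.7  102. ]
gear1 [ 500.2 -179.5   57. ]
tin [ 475.  -352.8   72. ]
rest [497.  322.8  34. ]
rest [500.2 238.5  34. ]
rest [440.4 235.5  34. ]
rest [437.3 320.3  34. ]
lug 138.12315381632206 82.01211202699149
lug 134.62798293142473 21.019694347016962
lug 136.78933458533947 -99.57753854992403
lug 138.37784142343074 141.41155176888222
lug 137.5184365722662 -159.09868712190607
```

>>> jog_arm(
  deltas="37.3 -40.4 0 0.032 94; 74.6 -80.8 0 0.064 94; 111.9 -121.2 0 0.097 94; 149.2 -161.6 0 0.129 94; 186.5 -202 0 0.161 94; 223.8 -242.4 0 0.193 94; 261.1 -282.8 0 0.225 94; 298.4 -323.2 0 0.258 94; 335.7 -363.6 0 0.29 94; 373.2 -404.2 0 0.322 94",
)

```text
clock: 1.35
eef_pos: [400.5, -18.4, 219.5]
eef_rot: [3.142, -0.0, -0.001]
wrist_force: [0.5, -1.0, 0.8]
finger_gap: 94.3
```

>>> jog_arm(
  deltas="12 -53 0 0 94; 24 -106 0 0 94; 36 -159 0 0 94; 48 -212 0 0 94; 58 -258 5 0 94; 66 -288 10 0 94; 68 -297 20 0 94; 68 -297 20 0 94; 68 -297 20 0 94; 68 -297 20 0 94",
)

```text
clock: 2.6
eef_pos: [468.4, 276.0, 200.0]
eef_rot: [-3.141, -0.001, -0.001]
wrist_force: [0.1, -0.1, 0.6]
finger_gap: 93.6
```

```bash
python3 - <<'E'
from h import *
s=manip.read_state();pose=(s['eef_pos'],s['eef_rot']);print(s['joints'].round(2),pose)
p,d=optics.camera("wrist");cv2.imwrite("pics/w1.png",p[...,::-1])
print(proj('wrist',(468,279,97),pose))
E
```

```text
[ 0.47  0.3   1.56 -0.    1.27  2.04] (array([468.37599914, 275.97966428, 199.99130462]), array([-3.14129688e+00, -7.32713457e-04, -1.14393406e-03]))
[309.06015699 237.62526234]
```

View pics/w1.png

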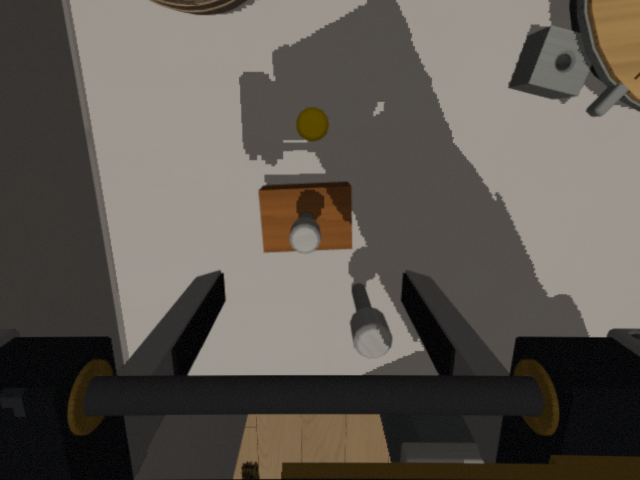

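```bash
python3 - <<'E'
from h import *
s=manip.read_state();pose=(s['eef_pos'],s['eef_rot'])
i=cv2.imread("pics/w1.png")
crop(i,260,180,130,80,6,"pics/w1a.png");crop(i,500,10,140,110,5,"pics/w1b.png")
print(onz('wrist',(304.5,240),97,pose),onz('wrist',(563,61),34,pose))
for c in ((261,188),(351,184),(352,248),(264,252)): print(onz('wrist',c,34,pose))
E
```

```text
[466.0981254  282.64166398  97.        ] [600.64648941  70.81660179  34.        ]
[496.5084684  323.52841423  34.        ]
[500.15412919 241.59212238  34.        ]
[438.99021465 238.88466909  34.        ]
[434.96037333 323.08460742  34.        ]
```

View pics/w1a.png

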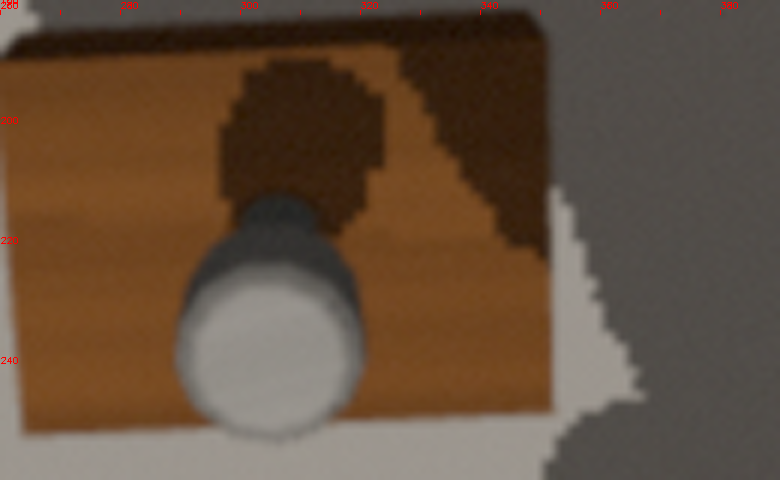

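View pics/w1b.png

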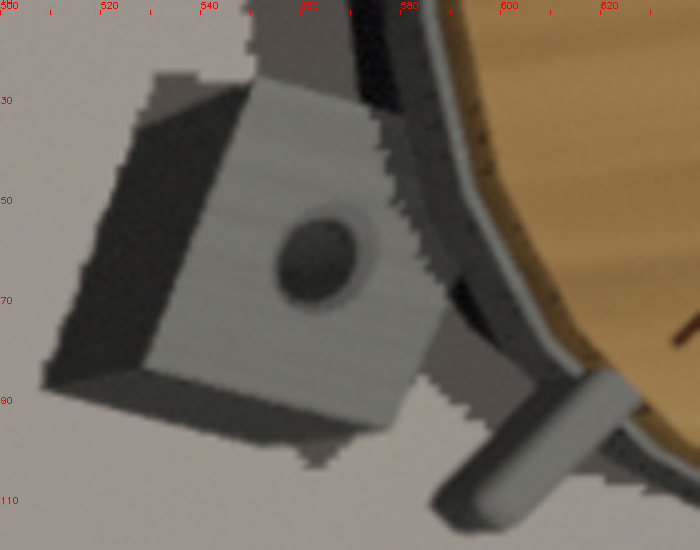

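```bash
python3 - <<'E'
from h import *
s=manip.read_state();pose=(s['eef_pos'],s['eef_rot'])
C=[]
for c in ((260,190.3),(350.8,187),(352,248.3),(263.7,252.2)): C.append(onz('wrist',c,34,pose));print(C[-1])
print(np.mean(C,0),onz('wrist',(305,239.2),97,pose),onz('wrist',(563.2,62.3),34,pose))
E
```

```text
[494.40073899 324.52516335  34.        ]
[497.42136365 241.69482876  34.        ]
[438.68886734 238.87592364  34.        ]
[434.75829426 323.37932464  34.        ]
[466.31731606 282.1188101   34.        ] [466.74069158 282.25313672  97.        ] [599.67279959  70.46111419  34.        ]
```

>>> jog_arm(
  deltas="-1.4 -5.5 30 0 94; -1.4 -5.5 65 0 94; -1.4 -5.5 95 0 94; -1.4 -5.5 110 0 94; -1.4 -5.5 116 0 60; -1.4 -5.5 116 0 40; -1.4 -5.5 116 0 20; -1.4 -5.5 116 0 20; -1.4 -5.5 116 0 20; -1.4 -5.5 116 0 20",
  squeeze=25,
)

```text
clock: 3.9
eef_pos: [466.9, 282.2, 83.6]
eef_rot: [-3.141, -0.0, -0.0]
wrist_force: [0.3, 0.5, -0.1]
finger_gap: 37.5
```

```bash
python3 - <<'E'
from h import *
s=manip.read_state();print(s['eef_pos'],s['wrist_force'],s['moment'],s['finger_gap'])
p,d=optics.camera("wrist");cv2.imwrite("pics/w2.png",p[...,::-1])
E
```

```text
[466.86199109 282.24059558  83.58554092] [ 0.25163486  0.49960284 -0.09094668] [ 0.03335325 -0.00807839  0.03541155] 37.450547196624704
```

View pics/w2.png

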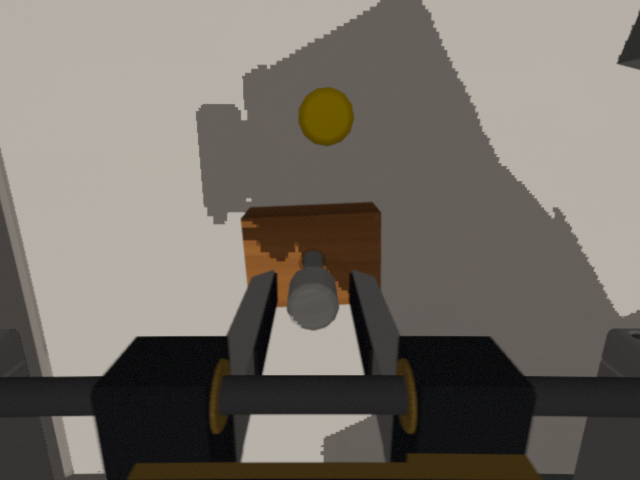

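```bash
python3 - <<'E'
from h import *
s=manip.read_state();pose=(s['eef_pos'],s['eef_rot'])
i=cv2.imread("pics/w2.png");crop(i,270,240,90,100,6,"pics/w2a.png")
print(proj('wrist',(466.9,282.2,97),pose),onz('wrist',(313,303),97,pose))
E
```

```text
[312.93880721 308.64655368] [469.75351628 282.17379587  97.        ]
```

View pics/w2a.png

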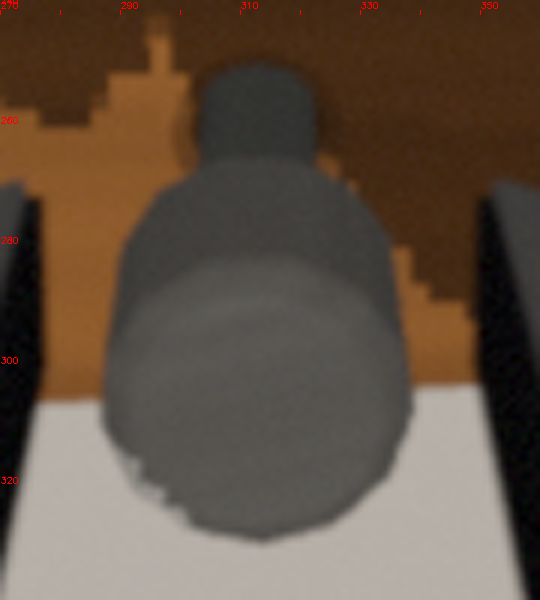

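>>> jog_arm(
  deltas="0 0 0 0 10; 0 0 0 0 10; 0 0 0 0 10; 0 0 0 0 10; 0 0 0 0 10; 0 0 0 0 10; 0 0 -5 0 10; 0 0 -20 0 10; 0 0 -45 0 10; 0 0 -60 0 10",
  squeeze=35,
)

```text
clock: 5.2
eef_pos: [467.2, 282.4, 145.5]
eef_rot: [-3.141, -0.002, -0.0]
wrist_force: [-0.4, -0.4, -0.6]
finger_gap: 24.3
```

```bash
python3 - <<'E'
from h import *
s=manip.read_state();pose=(s['eef_pos'],s['eef_rot']);print(pose,s['wrist_force'])
p,d=optics.camera("wrist");i=p[...,::-1].copy();cv2.imwrite("pics/w3.png",i)
crop(i,260,200,110,150,5,"pics/w3a.png")
T=s['eef_pos']
for dz in (13,-16,-70): print(dz,proj('wrist',T+[0,0,dz],pose))
E
```

```text
(array([467.19784716, 282.41451046, 145.49229199]), array([-3.14068568e+00, -1.82305316e-03, -1.53681548e-04])) [-0.42906576 -0.39697462 -0.61666185]
13 [312.87525326 308.24937959]
-16 [312.94775984 282.93614894]
-70 [313.03935685 250.98289064]
```

View pics/w3a.png

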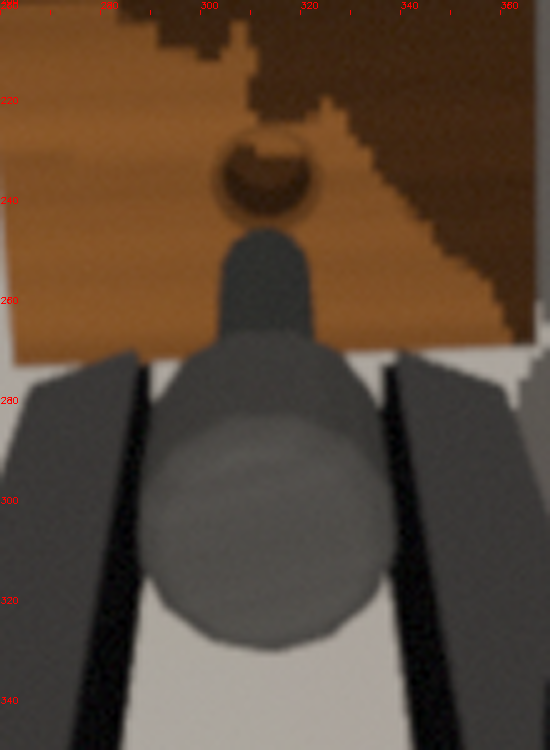

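>>> jog_arm(
  deltas="20 32 0 0 10; 46 74 0 0 10; 74 118 0 0 10; 100 160 0 0 10; 120 192 0 0 10; 130 207 0 0 10; 133 212 0 0 10; 133 212 0 0 10; 133 212 0 0 10; 133 212 0 0 10",
)

```text
clock: 6.5
eef_pos: [599.5, 70.9, 143.6]
eef_rot: [-3.142, -0.0, 0.001]
wrist_force: [0.7, -0.2, -0.6]
finger_gap: 24.0
```

```bash
python3 - <<'E'
from h import *
s=manip.read_state();pose=(s['eef_pos'],s['eef_rot']);print(pose,s['wrist_force'],s['finger_gap'])
p,d=optics.camera("wrist");i=p[...,::-1].copy();cv2.imwrite("pics/w4.png",i)
crop(i,240,190,150,150,5,"pics/w4a.png")
b=onz('wrist',(313,235.4),34,(np.array([467.2,282.41,145.49]),np.array([-3.14068568e+00, -1.82305316e-03,0])))-[467.2,282.41,0]
print('bias',b)
E
```

```text
(array([599.52283965,  70.92321397, 143.59275389]), array([-3.14155493e+00, -1.07705233e-04,  7.62088020e-04])) [ 0.69152922 -0.19284692 -0.57864829] 23.967923834783946
bias [-0.9392456   0.06712096 34.        ]
```

View pics/w4a.png

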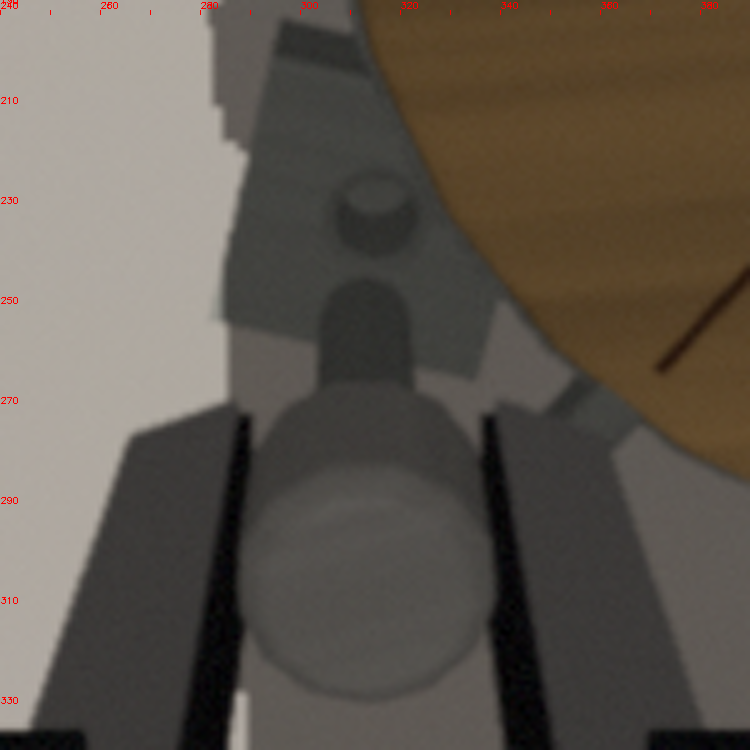

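```bash
python3 - <<'E'
from h import *
s=manip.read_state();pose=(s['eef_pos'],s['eef_rot']);print(pose)
w=onz('wrist',(315,232.6),34,pose); print(w, w-[-.94,.07,0]-s['eef_pos'])
E
```

```text
(array([599.59417216,  70.77446526, 143.59477195]), array([-3.14155764e+00, -1.51889480e-04,  5.82661849e-04]))
[601.30569662  69.18048824  34.        ] [   2.65152446   -1.66397702 -109.59477195]
```

>>> jog_arm(
  deltas="2.6 1.7 5 0 10; 2.6 1.7 15 0 10; 2.6 1.7 25 0 10; 2.6 1.7 32 0 10; 2.6 1.7 36 0 10; 2.6 1.7 36 0 10; 2.6 1.7 36 0 10; 2.6 1.7 36 0 10; 2.6 1.7 36 0 10; 2.6 1.7 36 0 10",
)

```text
clock: 7.8
eef_pos: [602.4, 68.5, 107.5]
eef_rot: [-3.142, -0.0, -0.0]
wrist_force: [0.3, 0.2, -0.7]
finger_gap: 24.2
```

```bash
python3 - <<'E'
from h import *
s=manip.read_state();pose=(s['eef_pos'],s['eef_rot']);print(pose,s['wrist_force'],s['finger_gap'])
p,d=optics.camera("wrist");i=p[...,::-1].copy();cv2.imwrite("pics/w5.png",i)
crop(i,260,200,110,100,7,"pics/w5a.png")
E
```

```text
(array([602.41393289,  68.47405353, 107.54523817]), array([-3.14156917e+00, -1.76031542e-04, -2.05947934e-04])) [ 0.2517009   0.17617397 -0.7126159 ] 24.167931968909645
```

View pics/w5a.png

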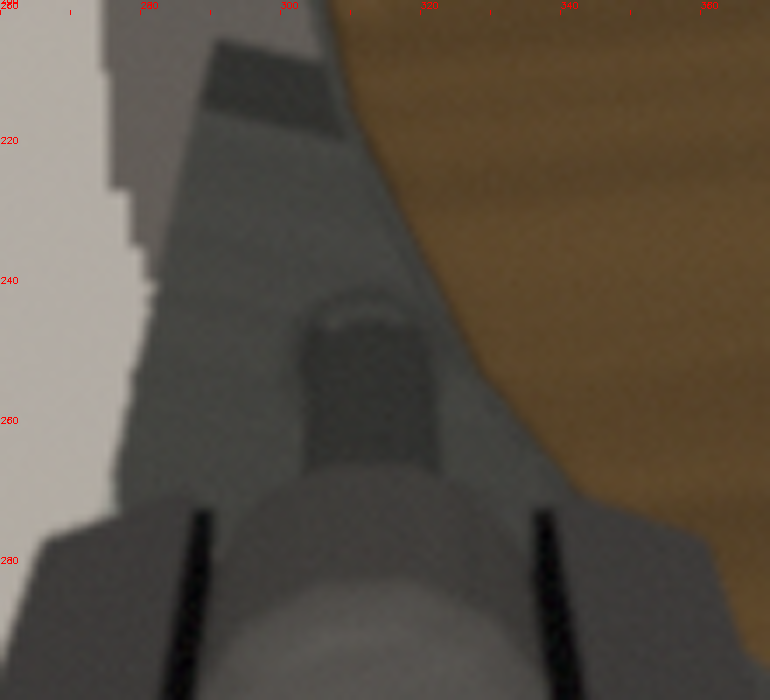

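>>> jog_arm(
  deltas="0 -0.4 2 0 10; 0 -0.4 4 0 10; 0 -0.4 6 0 10; 0 -0.4 8 0 10; 0 -0.4 10 0 10; 0 -0.4 12 0 10; 0 -0.4 14 0 10; 0 -0.4 15 0 10; 0 -0.4 15 0 10; 0 -0.4 15 0 10",
)

```text
clock: 9.1
eef_pos: [602.2, 68.9, 92.2]
eef_rot: [-3.142, 0.001, -0.0]
wrist_force: [-4.5, 1.0, -1.3]
finger_gap: 23.8
```

```bash
python3 - <<'E'
from h import *
s=manip.read_state();pose=(s['eef_pos'],s['eef_rot']);print(pose,s['wrist_force'],s['moment'],s['finger_gap'])
p,d=optics.camera("wrist");i=p[...,::-1].copy();cv2.imwrite("pics/w6.png",i)
crop(i,260,200,110,100,7,"pics/w6a.png")
E
```

```text
(array([602.17543027,  68.92083423,  92.21018609]), array([-3.14153281e+00,  5.90903032e-04, -1.99772102e-04])) [-4.46103265  0.96420938 -1.2528239 ] [0.37766117 0.85384183 0.01444739] 23.803973491649813
```

View pics/w6a.png

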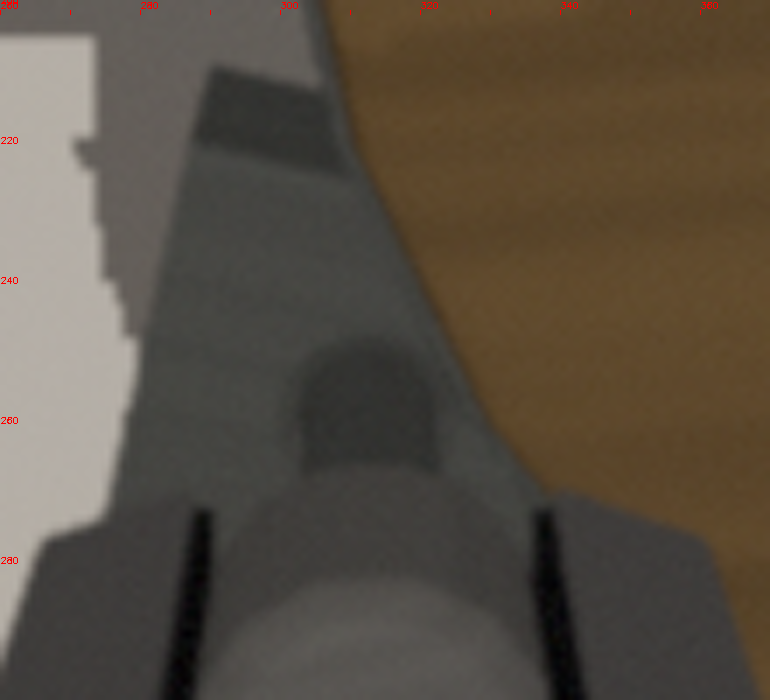

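>>> jog_arm(
  deltas="-0.4 0 1 0 10; -0.4 0 3 0 10; -0.4 0 5 0 10; -0.4 0 7 0 10; -0.4 0 9 0 10; -0.4 0 11 0 10; -0.4 0 13 0 10; -0.4 0 15 0 10; -0.4 0 16 0 10; -0.4 0 16 0 10",
)

```text
clock: 10.4
eef_pos: [601.8, 68.9, 76.2]
eef_rot: [-3.142, 0.0, -0.0]
wrist_force: [-3.3, 1.9, 1.0]
finger_gap: 23.8
```

```bash
python3 - <<'E'
from h import *
s=manip.read_state();pose=(s['eef_pos'],s['eef_rot']);print(pose,s['wrist_force'],s['moment'],s['finger_gap'])
E
```

```text
(array([601.82027437,  68.90591423,  76.18410573]), array([-3.14158013e+00,  4.57346012e-04, -1.90550943e-04])) [-3.33027544  1.85981259  1.03032815] [ 0.54776842  0.98315199 -0.05239075] 23.783985560964148
```

>>> jog_arm(
  deltas="-0.4 0.2 0.5 0 10; -0.4 0.2 1 0 10; -0.4 0.2 1 0 10; -0.4 0.2 1 0 40; -0.4 0.2 1 0 60; -0.4 0.2 1 0 60; -0.4 0.2 1 0 60; -0.4 0.2 1 0 60; -0.4 0.2 1 0 60; -0.4 0.2 1 0 60",
)

```text
clock: 11.65
eef_pos: [601.6, 68.7, 75.5]
eef_rot: [3.142, -0.0, -0.0]
wrist_force: [-0.2, 0.8, -0.1]
finger_gap: 59.9
```

```bash
python3 - <<'E'
from h import *
s=manip.read_state();pose=(s['eef_pos'],s['eef_rot']);print(pose,s['wrist_force'],s['moment'],s['finger_gap'])
p,d=optics.camera("wrist");i=p[...,::-1].copy();cv2.imwrite("pics/w7.png",i)
p,d=optics.camera("top");i=p[...,::-1].copy();cv2.imwrite("pics/t7.png",i)
E
```

```text
(array([601.57876968,  68.6748183 ,  75.45110728]), array([ 3.14158966e+00, -4.11047321e-05, -2.04065797e-04])) [-0.23456385  0.77991112 -0.14623626] [ 0.04916997 -0.01772513  0.02720609] 59.86307186846478
```

View pics/w7.png

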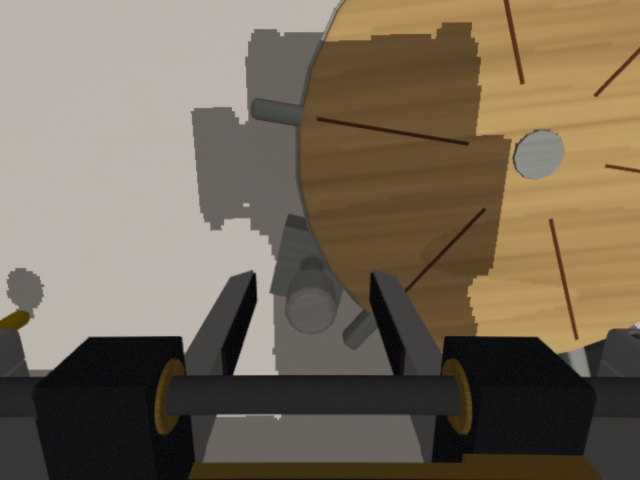

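>>> jog_arm(
  deltas="0 0 -20 0 60; 0 0 -50 0 60; 0 0 -85 0 80; 0 0 -110 0 94; 0 0 -120 0 94; 0 0 -120 0 94; 0 0 -120 0 94; 0 0 -120 0 94; 0 0 -120 0 94; 0 0 -120 0 94",
)

```text
clock: 13.0
eef_pos: [601.5, 68.7, 195.3]
eef_rot: [-3.142, 0.0, -0.0]
wrist_force: [0.2, -1.1, -0.7]
finger_gap: 94.0
```

```bash
python3 - <<'E'
from h import *
s=manip.read_state();pose=(s['eef_pos'],s['eef_rot']);print(pose,s['wrist_force'],s['moment'],s['finger_gap'])
p,d=optics.camera("wrist");i=p[...,::-1].copy();cv2.imwrite("pics/w8.png",i)
c=optics.get_calibration('wrist');u0=proj('wrist',(601.7,68.8,89),pose);print(u0)
def zat(u,v):
    dd=d[int(v),int(u)];o,r=ray('wrist',(u,v),pose);return (o+r*dd).round(1)
for du in(-5,0,5):print(zat(u0[0]+du,u0[1]))
# platter & table ref
for q in ((660,0,56),(590,-20,56),(540,90,0),(620,78,34)): print(q,zat(*proj('wrist',q,pose)))
crop(i,250,170,130,110,6,"pics/w8a.png")
E
```

```text
(array([601.54805768,  68.66970313, 195.26371205]), array([-3.14159198e+00,  2.35929216e-04, -2.34833949e-04])) [ 0.15680441 -1.10663542 -0.69925861] [ 0.06545417 -0.01287439 -0.06078883] 93.95984752036497
[312.78805194 235.6461125 ]
[601.8  72.7  89.3]
[601.9  68.8  89.6]
[601.9  64.9  89.7]
(660, 0, 56) [660.    0.   56.2]
(590, -20, 56) [590.1 -19.9  56.4]
(540, 90, 0) [540.2  90.    0.6]
(620, 78, 34) [619.9  78.   33.7]
```

View pics/w8a.png

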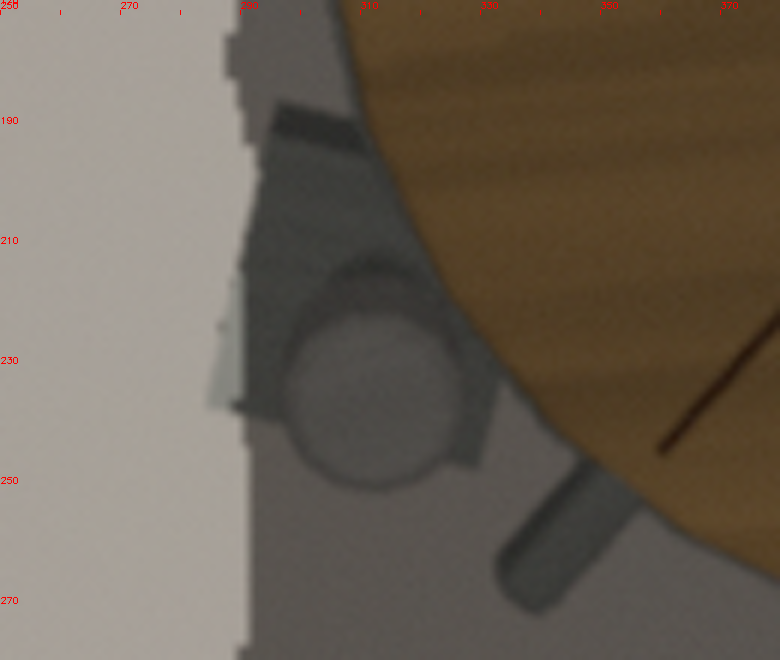

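>>> jog_arm(
  deltas="-20 41 0 0 94; -45 91 0 0 94; -68 140 0 0 94; -88 180 0 0 94; -98 200 0 0 94; -100 204 0 0 94; -100 204 0 0 94; -100 204 0 0 94; -100 204 0 0 94; -100 204 0 0 94",
)

```text
clock: 14.3
eef_pos: [501.7, -134.9, 195.4]
eef_rot: [-3.142, 0.0, 0.0]
wrist_force: [-0.1, 0.1, -0.4]
finger_gap: 94.0
```

```bash
python3 - <<'E'
from h import *
s=manip.read_state();pose=(s['eef_pos'],s['eef_rot']);print(pose,s['wrist_force'])
p,d=optics.camera("wrist");i=p[...,::-1].copy();cv2.imwrite("pics/w9.png",i)
np.save("pics/w9.npy",d)
crop(i,240,170,140,120,5,"pics/w9a.png")
print(proj('wrist',(481.1,-127.7,102),pose),proj('wrist',(508.4,-141.6,69),pose))
E
```

```text
(array([ 501.66669576, -134.93456159,  195.39733416]), array([-3.14154561e+00,  8.31825153e-05,  3.75676876e-04])) [-0.11779504  0.13671786 -0.38239314]
[303.37531262 266.66554051] [321.06868781 221.16811823]
```

View pics/w9.png

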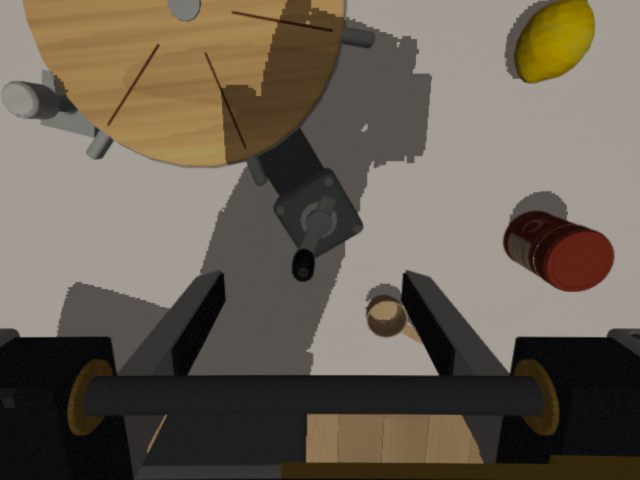

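View pics/w9a.png

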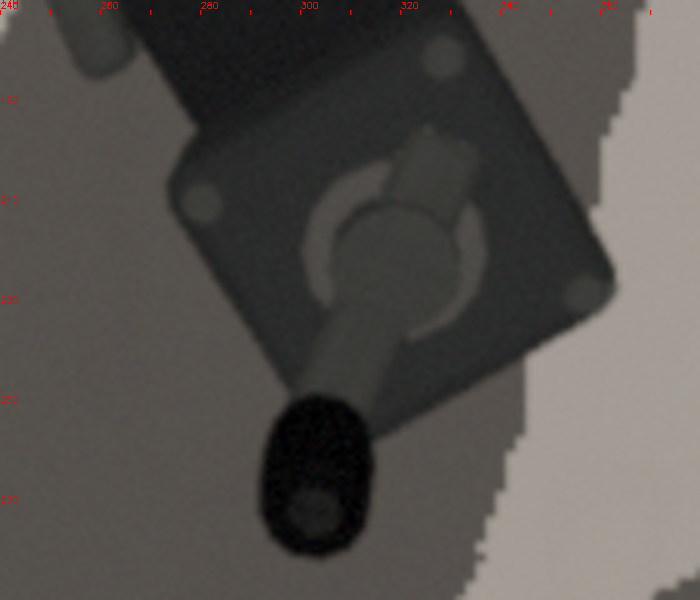

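```bash
python3 - <<'E'
from h import *
s=manip.read_state();pose=(s['eef_pos'],s['eef_rot']);d=np.load("pics/w9.npy")
def zat(u,v):
    dd=d[int(round(v)),int(round(u))];o,r=ray('wrist',(u,v),pose);return (o+r*dd).round(1)
print(zat(303,270),zat(303,272),zat(319,223),zat(280.4,210.4),zat(356.6,229))
h=onz('wrist',(303.1,271),102,pose);a=onz('wrist',(319,223),70,pose);b=onz('wrist',(318.5,219.7),57,pose)
print(h,a,b,np.hypot(*(h-a)[:2]),np.hypot(*(h-b)[:2]))
E
```

```text
[ 478.5 -127.5  102.5] [ 477.  -127.5  102.8] [ 507.  -140.    69.9] [ 514.2 -107.1   54.4] [ 497.8 -173.    54.7]
[ 477.54079526 -127.58204659  102.        ] [ 507.05303825 -140.00694953   70.        ] [ 506.66342329 -139.78401394   57.        ] 32.02109772902667 31.575551791942477
```

>>> jog_arm(
  deltas="-12 -4 30 0 94; -23.5 -7.3 60 0 94; -23.5 -7.3 90 0 80; -23.5 -7.3 104 0 60; -23.5 -7.3 107.4 0 40; -23.5 -7.3 107.4 0 24; -23.5 -7.3 107.4 0 5; -23.5 -7.3 107.4 0 5; -23.5 -7.3 107.4 0 5; -23.5 -7.3 107.4 0 5",
  squeeze=30,
)

```text
clock: 15.6
eef_pos: [478.0, -127.8, 88.2]
eef_rot: [-3.141, 0.0, -0.0]
wrist_force: [-4.8, -3.5, 3.1]
finger_gap: 17.6
```

```bash
python3 - <<'E'
from h import *
s=manip.read_state();pose=(s['eef_pos'],s['eef_rot']);print(pose,s['wrist_force'],s['moment'],s['finger_gap'])
p,d=optics.camera("wrist");i=p[...,::-1].copy();cv2.imwrite("pics/w10.png",i)
E
```

```text
(array([ 478.01172333, -127.75872196,   88.15839738]), array([-3.14108801e+00,  2.46039678e-05, -2.79472868e-04])) [-4.83779074 -3.45965011  3.073833  ] [-0.78940069  0.79845046  0.01367684] 17.59701266938208
```

View pics/w10.png

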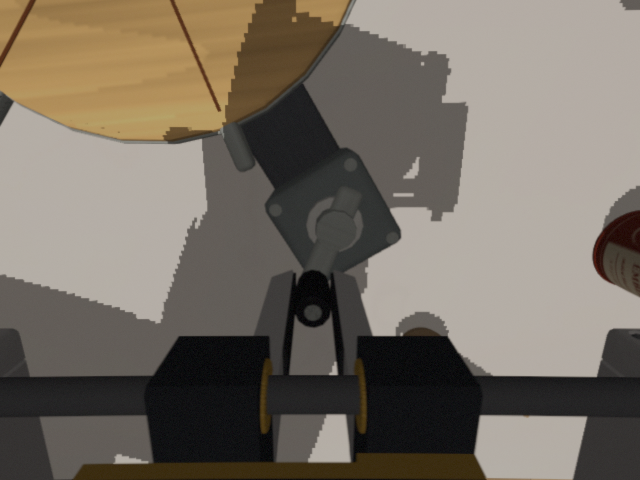

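```bash
cat > wind.py <<'E'
import numpy as np,sys
def rows(th0,start,phis,r=32):
    f=lambda p:r*np.array([np.cos(th0-p),np.sin(th0-p)])
    return "; ".join(f"{(f(p)-f(start))[0]:.1f} {-(f(p)-f(start))[1]:.1f} 0 0 5" for p in phis)
if __name__=="__main__":
    st=float(sys.argv[1]); ph=[float(x) for x in sys.argv[2].split(',')]
    print(rows(np.radians(157.2),st,ph,float(sys.argv[3]) if len(sys.argv)>3 else 32))
E
python3 wind.py 0 .1,.3,.5,.7,.9,1.1,1.3,1.5,1.7,1.8
```

```text
1.4 -2.9 0 0 5; 5.0 -8.2 0 0 5; 9.6 -12.6 0 0 5; 14.9 -16.1 0 0 5; 20.9 -18.4 0 0 5; 27.2 -19.5 0 0 5; 33.6 -19.3 0 0 5; 39.8 -17.9 0 0 5; 45.6 -15.3 0 0 5; 48.3 -13.5 0 0 5
```

>>> jog_arm(
  deltas="1.4 -2.9 0 0 5; 5.0 -8.2 0 0 5; 9.6 -12.6 0 0 5; 14.9 -16.1 0 0 5; 20.9 -18.4 0 0 5; 27.2 -19.5 0 0 5; 33.6 -19.3 0 0 5; 39.8 -17.9 0 0 5; 45.6 -15.3 0 0 5; 48.3 -13.5 0 0 5",
)

```text
clock: 16.9
eef_pos: [526.5, -114.0, 88.1]
eef_rot: [-3.141, 0.0, -0.0]
wrist_force: [-2.1, 5.8, 4.2]
finger_gap: 17.8
```

```bash
python3 - <<'E'
from h import *
s=manip.read_state();pose=(s['eef_pos'],s['eef_rot']);print(pose,s['wrist_force'],s['moment'],s['finger_gap'])
p,d=optics.camera("wrist");i=p[...,::-1].copy();cv2.imwrite("pics/w11.png",i)
E
python3 wind.py 1.8 2.1,2.4,2.7,3,3.3,3.6,3.9,4.2,4.5,4.8
```

```text
(array([ 526.48530068, -113.95573476,   88.12452535]), array([-3.14066381e+00,  2.58789604e-04, -8.71495412e-05])) [-2.13023614  5.83557244  4.15306067] [ 1.0562624   0.42486462 -0.00736754] 17.778679973485094
6.8 6.7 0 0 5; 11.4 15.1 0 0 5; 13.2 24.5 0 0 5; 12.2 34.0 0 0 5; 8.4 42.8 0 0 5; 2.2 50.1 0 0 5; -5.9 55.2 0 0 5; -15.1 57.7 0 0 5; -24.7 57.4 0 0 5; -33.7 54.2 0 0 5
```

View pics/w11.png

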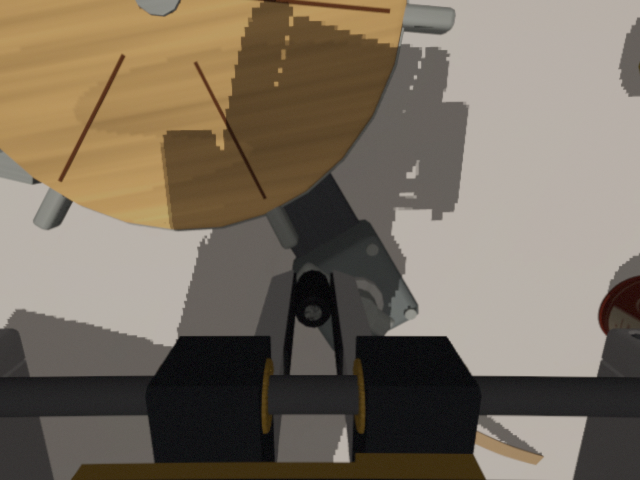

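>>> jog_arm(
  deltas="6.8 6.7 0 0 5; 11.4 15.1 0 0 5; 13.2 24.5 0 0 5; 12.2 34.0 0 0 5; 8.4 42.8 0 0 5; 2.2 50.1 0 0 5; -5.9 55.2 0 0 5; -15.1 57.7 0 0 5; -24.7 57.4 0 0 5; -33.7 54.2 0 0 5",
)

```text
clock: 18.2
eef_pos: [493.2, -168.6, 88.2]
eef_rot: [3.141, -0.002, -0.0]
wrist_force: [8.3, 6.1, -3.3]
finger_gap: 17.5
```

```bash
python3 - <<'E'
from h import *
s=manip.read_state();pose=(s['eef_pos'],s['eef_rot']);print(pose,s['wrist_force'],s['moment'],s['finger_gap'])
E
python3 wind.py 4.8 5.1,5.4,5.7,6.0,6.3,6.6,6.9,7.2,7.5,7.8;python3 wind.py 7.8 8.1,8.4,8.7,9,9.3,9.6,9.9,10.2,10.5,10.8
```

```text
(array([ 493.16704404, -168.57197912,   88.20804841]), array([ 3.14138593e+00, -2.39830047e-03, -3.61753559e-04])) [ 8.28724549  6.06064425 -3.27466402] [ 1.07145327 -1.63494698 -0.01071539] 17.491034628742298
-7.7 -5.7 0 0 5; -13.4 -13.4 0 0 5; -16.5 -22.4 0 0 5; -16.9 -32.0 0 0 5; -14.4 -41.2 0 0 5; -9.2 -49.3 0 0 5; -2.0 -55.5 0 0 5; 6.8 -59.3 0 0 5; 16.3 -60.3 0 0 5; 25.7 -58.4 0 0 5
8.4 4.5 0 0 5; 15.1 11.4 0 0 5; 19.5 19.9 0 0 5; 21.2 29.3 0 0 5; 20.0 38.8 0 0 5; 16.1 47.5 0 0 5; 9.8 54.6 0 0 5; 1.6 59.6 0 0 5; -7.7 62.0 0 0 5; -17.2 61.5 0 0 5
```

>>> jog_arm(
  deltas="-7.4 -6.2 0 0 5; -13.1 -13.9 0 0 5; -16.2 -22.9 0 0 5; -16.6 -32.5 0 0 5; -14.1 -41.7 0 0 5; -8.9 -49.8 0 0 5; -1.7 -56.0 0 0 5; 7.1 -59.8 0 0 5; 16.6 -60.8 0 0 5; 26.0 -58.9 0 0 5",
)

```text
clock: 19.45
eef_pos: [518.4, -109.5, 88.1]
eef_rot: [-3.141, 0.001, 0.0]
wrist_force: [-6.0, -0.6, 4.2]
finger_gap: 17.5
```

```bash
python3 - <<'E'
from h import *
s=manip.read_state();pose=(s['eef_pos'],s['eef_rot']);print(pose,s['wrist_force'],s['moment'],s['finger_gap'])
f=s['wrist_force'];th=np.radians(157.2)-7.8
print('rad',f[:2]@[np.cos(th),np.sin(th)],'tan',f[:2]@[np.sin(th),-np.cos(th)])
E
```

```text
(array([ 518.39645366, -109.48556121,   88.09012122]), array([-3.14135489e+00,  1.26127389e-03,  7.50387406e-05])) [-6.03908464 -0.55826164  4.22708092] [-0.31333786  1.15612175  0.00437253] 17.498065417795534
rad -2.562013002970707 tan -5.497116395933155
```

>>> jog_arm(
  deltas="8.4 4.5 0 0 5; 15.1 11.4 0 0 5; 19.5 19.9 0 0 5; 21.2 29.3 0 0 5; 20.0 38.8 0 0 5; 16.1 47.5 0 0 5; 9.8 54.6 0 0 5; 1.6 59.6 0 0 5; -7.7 62.0 0 0 5; -17.2 61.5 0 0 5",
)

```text
clock: 20.7
eef_pos: [501.8, -171.4, 88.2]
eef_rot: [3.141, -0.002, -0.0]
wrist_force: [6.2, 3.9, -1.5]
finger_gap: 17.2
```

```bash
python3 - <<'E'
from h import *
s=manip.read_state();pose=(s['eef_pos'],s['eef_rot']);print(pose,s['wrist_force'],s['moment'],s['finger_gap'])
f=s['wrist_force'];th=np.radians(157.2)-10.8
print('rad',f[:2]@[np.cos(th),np.sin(th)],'tan',f[:2]@[np.sin(th),-np.cos(th)])
p,d=optics.camera("top");i=p[...,::-1].copy();cv2.imwrite("pics/t12.png",i)
p,d=optics.camera("wrist");cv2.imwrite("pics/w12.png",p[...,::-1])
crop(i,255,135,150,150,4,"pics/t12a.png")
E
```

```text
(array([ 501.80300323, -171.37434307,   88.23657687]), array([ 3.14120933e+00, -1.98930674e-03, -4.25438404e-04])) [ 6.23096768  3.87541974 -1.4538501 ] [ 0.96489144 -1.18157376  0.0012759 ] 17.21504536993168
rad -5.048656600874401 tan -5.32493219493897
```

View pics/t12a.png

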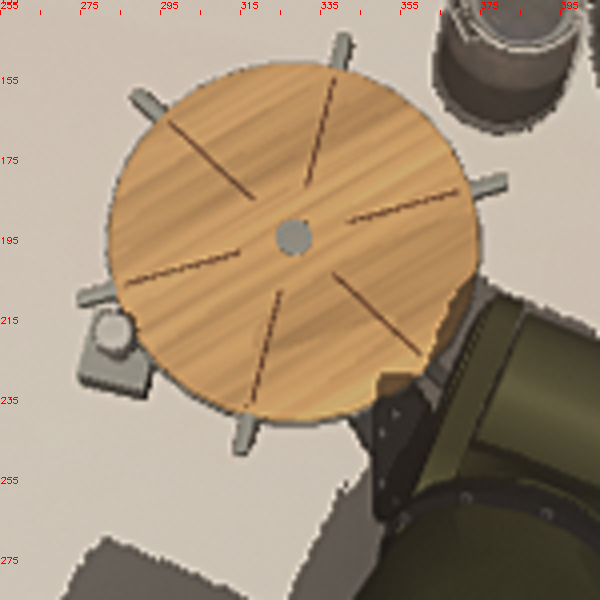

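View pics/w12.png

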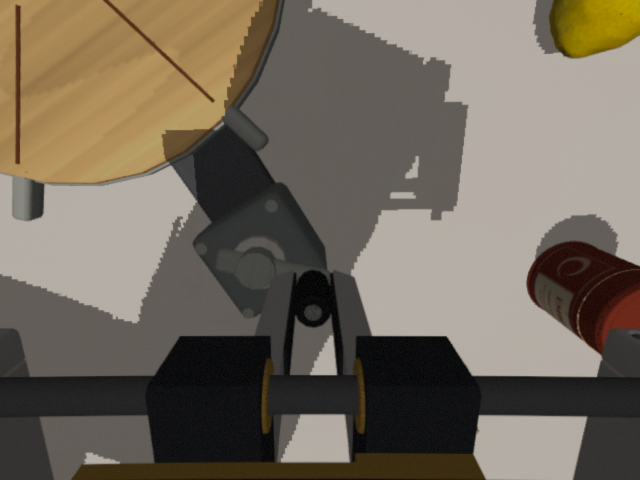

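```bash
python3 - <<'E'
from h import *
m=onz('top',(255+293/4,135+237/4),56)
L=[(83,298),(242,450),(505,182),(344,38),(139,94)]
A=[]
for a,b in L:
    x=onz('top',(255+a/4,135+b/4),55)-m;A.append(np.degrees(np.arctan2(x[1],x[0]))%60);print(np.hypot(*x[:2]),A[-1])
p=onz('top',(255+112/4,135+333/4),89)-m;print(m,p,np.degrees(np.arctan2(p[1],p[0])),np.hypot(*p[:2]),np.mean(A),np.std(A))
E
python3 wind.py 10.8 11.1,11.4,11.7,12,12.3,12.6,12.9,13.1,13.2,13.3
```

```text
137.59267298976462 47.16880488101137
139.98178768724893 47.3149341524618
139.67026760456287 45.67352779897314
137.21066663289704 46.47632516348574
136.71738516937657 46.44759382714237
[671.87002463 -42.71780274  56.        ] [-71.00963501 110.1999917   33.        ] 122.79654182602395 131.0969352607181 46.61623716461488 0.5882559737788425
-9.0 -3.3 0 0 5; -16.6 -9.1 0 0 5; -22.1 -16.9 0 0 5; -25.1 -26.0 0 0 5; -25.3 -35.5 0 0 5; -22.6 -44.7 0 0 5; -17.4 -52.7 0 0 5; -12.7 -57.0 0 0 5; -10.0 -58.8 0 0 5; -7.2 -60.3 0 0 5
```

>>> jog_arm(
  deltas="-9.0 -3.7 0 0 5; -16.6 -9.5 0 0 5; -22.1 -17.3 0 0 5; -25.1 -26.4 0 0 5; -25.3 -35.9 0 0 5; -22.6 -45.1 0 0 5; -17.4 -53.1 0 0 5; -12.7 -57.4 0 0 5; -10.0 -59.2 0 0 5; -7.2 -60.7 0 0 5",
)

```text
clock: 22.05
eef_pos: [494.2, -110.7, 88.1]
eef_rot: [3.141, 0.001, -0.0]
wrist_force: [-5.3, -1.0, 6.1]
finger_gap: 17.6
```

```bash
cat > chk.py <<'E'
from h import *
import sys
s=manip.read_state();print(s['eef_pos'].round(2),s['wrist_force'].round(2),s['clock'])
f=s['wrist_force'];th=np.radians(157.2)-float(sys.argv[1])
print('rad',f[:2]@[np.cos(th),np.sin(th)],'tan',f[:2]@[np.sin(th),-np.cos(th)])
x=s['eef_pos']-[507.9,-139.2,0];print('phi',(np.radians(157.2)-np.arctan2(x[1],x[0]))%6.283,np.hypot(*x[:2]))
if len(sys.argv)>2:
    p,d=optics.camera("top");i=p[...,::-1].copy();cv2.imwrite(f"pics/{sys.argv[2]}.png",i)
    crop(i,255,135,150,150,4,f"pics/{sys.argv[2]}a.png")
E
python3 chk.py 13.3 t13
python3 wind.py 13.3 13.4,13.5,13.6,13.7,13.8,13.9,14,14.1,14.2,14.3
```

```text
[ 494.16 -110.7    88.1 ] [-5.35 -1.01  6.09] 22.05
rad 1.359825366182842 tan -5.270679331787676
phi 0.7235206357679758 31.642159490735647
3.0 -1.2 0 0 5; 6.0 -2.1 0 0 5; 9.2 -2.7 0 0 5; 12.4 -3.0 0 0 5; 15.6 -3.0 0 0 5; 18.7 -2.6 0 0 5; 21.9 -2.0 0 0 5; 24.9 -1.0 0 0 5; 27.8 0.3 0 0 5; 30.6 1.9 0 0 5
```

View pics/t13a.png

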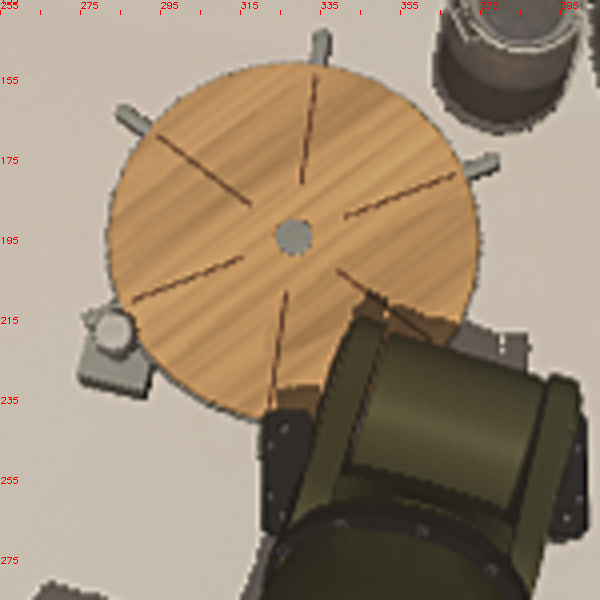

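>>> jog_arm(
  deltas="3.0 -1.2 0 0 5; 6.0 -2.1 0 0 5; 9.2 -2.7 0 0 5; 12.4 -3.0 0 0 5; 15.6 -3.0 0 0 5; 18.7 -2.6 0 0 5; 21.9 -2.0 0 0 5; 24.9 -1.0 0 0 5; 27.8 0.3 0 0 5; 30.6 1.9 0 0 5",
)

```text
clock: 23.35
eef_pos: [524.7, -112.5, 88.0]
eef_rot: [-3.141, 0.001, -0.0]
wrist_force: [-4.9, 1.2, 5.9]
finger_gap: 17.6
```

```bash

python3 chk.py 14.3 
python3 wind.py 14.3 14.4,14.5,14.6,14.7,14.8,14.9,14.9,14.9,14.9,14.9
```

```text
[ 524.66 -112.52   88.04] [-4.86  1.15  5.9 ] 23.35
rad -1.6091495685948496 tan -4.7258739417708835
phi 1.73371492048511 31.509614889772827
2.6 1.8 0 0 5; 5.0 3.9 0 0 5; 7.2 6.2 0 0 5; 9.2 8.8 0 0 5; 10.9 11.5 0 0 5; 12.3 14.3 0 0 5; 12.3 14.3 0 0 5; 12.3 14.3 0 0 5; 12.3 14.3 0 0 5; 12.3 14.3 0 0 5
```

```bash
python3 wind.py 14.3 14.35,14.4,14.45,14.5,14.55,14.6,14.65,14.7,14.75,14.8
python3 wind.py 14.8 14.83,14.86,14.89,14.92,14.95,14.98,15.01,15.04,15.07,15.1
```

```text
1.3 0.9 0 0 5; 2.6 1.8 0 0 5; 3.9 2.8 0 0 5; 5.0 3.9 0 0 5; 6.2 5.1 0 0 5; 7.2 6.2 0 0 5; 8.3 7.5 0 0 5; 9.2 8.8 0 0 5; 10.1 10.1 0 0 5; 10.9 11.5 0 0 5
0.5 0.8 0 0 5; 0.9 1.7 0 0 5; 1.3 2.6 0 0 5; 1.7 3.5 0 0 5; 2.0 4.3 0 0 5; 2.3 5.3 0 0 5; 2.6 6.2 0 0 5; 2.9 7.1 0 0 5; 3.2 8.0 0 0 5; 3.4 9.0 0 0 5
```

>>> jog_arm(
  deltas="1.3 0.9 0 0 5; 2.6 1.8 0 0 5; 3.8 2.8 0 0 5; 5.0 3.9 0 0 5; 6.1 5.0 0 0 5; 7.2 6.2 0 0 5; 8.2 7.5 0 0 5; 9.2 8.8 0 0 5; 10.1 10.1 0 0 5; 10.9 11.5 0 0 5",
)

```text
clock: 24.6
eef_pos: [535.5, -123.7, 88.0]
eef_rot: [-3.141, 0.001, -0.0]
wrist_force: [-4.7, 3.0, 6.2]
finger_gap: 17.8
```

```bash
python3 chk.py 14.8 t14
```

```text
[ 535.52 -123.74   88.03] [-4.73  3.    6.2 ] 24.6
rad -2.661135042242131 tan -4.923230052844896
phi 2.2332157839068074 31.652211168092766
```

View pics/t14a.png

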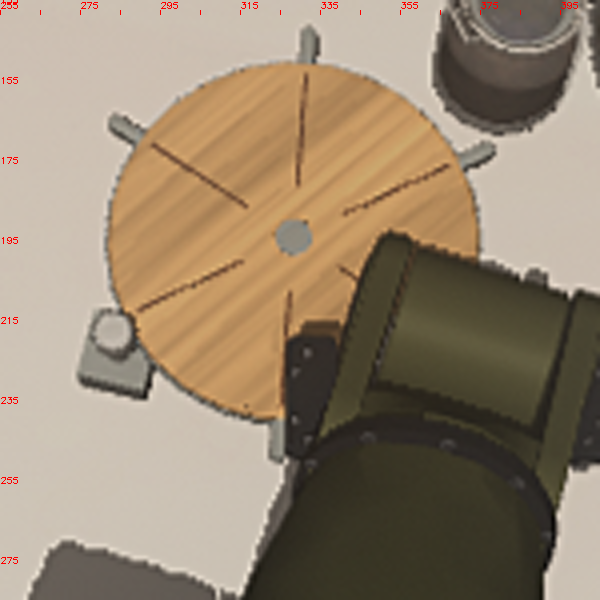

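```bash
python3 - <<'E'
from h import *
m=onz('top',(255+293/4,135+237/4),56)
for a,b in [(491,151),(310,30),(113,119),(277,458)]:
    x=onz('top',(255+a/4,135+b/4),55)-m;print(np.hypot(*x[:2]),np.degrees(np.arctan2(x[1],x[0]))%60)
E
```

```text
138.6638143465009 54.83359798237794
139.00620528176594 55.805681969118616
138.81945997940815 56.18041126639176
141.6912346215267 56.33435524532018
```

>>> jog_arm(
  deltas="0.5 0.8 0 0 5; 0.9 1.7 0 0 5; 1.3 2.6 0 0 5; 1.7 3.5 0 0 5; 2.0 4.3 0 0 5; 2.3 5.3 0 0 5; 2.6 6.2 0 0 5; 2.9 7.1 0 0 5; 3.2 8.0 0 0 5; 3.4 9.0 0 0 5",
)

```text
clock: 25.9
eef_pos: [539.0, -132.6, 88.0]
eef_rot: [-3.141, 0.001, -0.0]
wrist_force: [-3.4, 4.7, 6.3]
finger_gap: 17.4
```

```bash
python3 chk.py 15.1
python3 wind.py 15.1 15.12,15.14,15.16,15.18,15.2,15.22,15.24,15.26,15.28,15.3
python3 wind.py 15.3 15.32,15.34,15.36,15.38,15.4,15.42,15.44,15.46,15.48,15.5
```

```text
[ 538.97 -132.59   88.03] [-3.44  4.65  6.29] 25.9
rad -2.39531471373646 tan -5.26672353651689
phi 2.5339309432483943 31.767443101753685
0.1 0.6 0 0 5; 0.2 1.3 0 0 5; 0.3 1.9 0 0 5; 0.4 2.5 0 0 5; 0.5 3.2 0 0 5; 0.6 3.8 0 0 5; 0.6 4.4 0 0 5; 0.7 5.1 0 0 5; 0.7 5.7 0 0 5; 0.7 6.4 0 0 5
0.0 0.6 0 0 5; -0.0 1.3 0 0 5; -0.0 1.9 0 0 5; -0.1 2.6 0 0 5; -0.1 3.2 0 0 5; -0.2 3.8 0 0 5; -0.3 4.5 0 0 5; -0.4 5.1 0 0 5; -0.5 5.7 0 0 5; -0.6 6.4 0 0 5
```

>>> jog_arm(
  deltas="0.1 0.6 0 0 5; 0.2 1.3 0 0 5; 0.3 1.9 0 0 5; 0.4 2.5 0 0 5; 0.5 3.2 0 0 5; 0.6 3.8 0 0 5; 0.6 4.4 0 0 5; 0.7 5.1 0 0 5; 0.7 5.7 0 0 5; 0.7 6.4 0 0 5",
)

```text
clock: 27.15
eef_pos: [539.8, -138.8, 88.0]
eef_rot: [-3.14, 0.001, -0.0]
wrist_force: [-2.9, 4.8, 5.9]
finger_gap: 17.6
```

```bash
python3 chk.py 15.3
```

```text
[ 539.75 -138.83   88.02] [-2.88  4.78  5.86] 27.15
rad -2.8339500933726858 tan -4.806907753815892
phi 2.7320930516963546 31.853200098182203
```

>>> jog_arm(
  deltas="0 0.5 0 0 5; 0 1 0 0 5; 0 1.4 0 0 5; 0 1.9 0 0 5; 0 2.4 0 0 5; 0 2.9 0 0 5; -0.1 3.4 0 0 5; -0.1 3.8 0 0 5; -0.1 4.3 0 0 5; -0.2 4.8 0 0 5",
)

```text
clock: 28.4
eef_pos: [539.6, -143.5, 88.0]
eef_rot: [-3.14, 0.001, -0.0]
wrist_force: [-3.2, 5.9, 4.9]
finger_gap: 17.4
```

```bash
python3 chk.py 15.45;python3 wind.py 15.45 15.465,15.48,15.495,15.51,15.525,15.54,15.555,15.57,15.585,15.6
```

```text
[ 539.57 -143.49   88.02] [-3.15  5.9   4.9 ] 28.4
rad -3.9478641150055664 tan -5.406950118287796
phi 2.8781731215985227 31.95678939232821
-0.1 0.5 0 0 5; -0.1 0.9 0 0 5; -0.2 1.4 0 0 5; -0.3 1.9 0 0 5; -0.4 2.4 0 0 5; -0.5 2.8 0 0 5; -0.6 3.3 0 0 5; -0.8 3.8 0 0 5; -0.9 4.2 0 0 5; -1.0 4.7 0 0 5
```

>>> jog_arm(
  deltas="-0.1 0.3 0 0 5; -0.2 0.6 0 0 5; -0.2 0.9 0 0 5; -0.3 1.3 0 0 5; -0.4 1.6 0 0 5; -0.5 1.9 0 0 5; -0.5 2.2 0 0 5; -0.6 2.5 0 0 5; -0.7 2.8 0 0 5; -0.8 3.1 0 0 5",
)

```text
clock: 29.65
eef_pos: [539.0, -146.5, 88.1]
eef_rot: [-3.14, -0.0, -0.0]
wrist_force: [-1.1, 6.7, 4.5]
finger_gap: 17.5
```

```bash
python3 chk.py 15.55 t15; python3 chk.py 15.55;python3 wind.py 15.55 15.56,15.57,15.58,15.59,15.6,15.61,15.62,15.63,15.64,15.65
```

```text
[ 539.02 -146.5    88.08] [-1.1   6.7   4.46] 29.65
rad -2.6612729901783827 tan -6.244962089333449
phi 2.973938471140142 31.96866551681408
[ 538.99 -146.52   88.06] [-2.06  7.13  4.18] 29.7
rad -3.6920921321024047 tan -6.4395185413144445
phi 2.97487596617379 31.941771754148647
-0.1 0.3 0 0 5; -0.2 0.6 0 0 5; -0.2 0.9 0 0 5; -0.3 1.2 0 0 5; -0.4 1.5 0 0 5; -0.5 1.9 0 0 5; -0.6 2.2 0 0 5; -0.7 2.5 0 0 5; -0.8 2.8 0 0 5; -0.9 3.1 0 0 5
```

View pics/t15a.png

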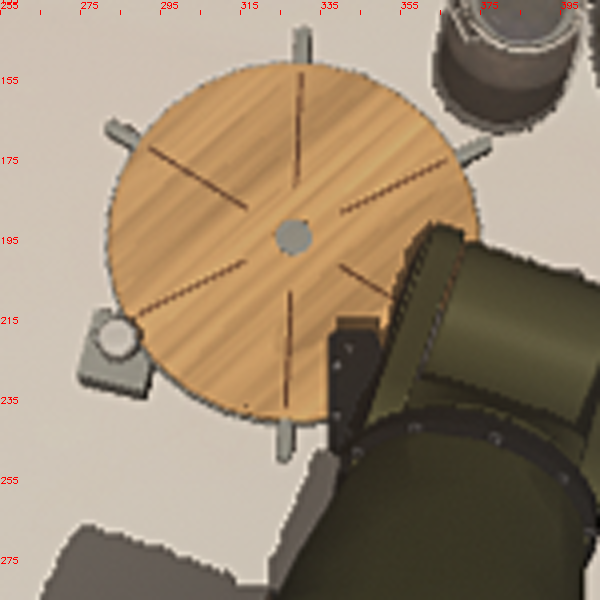

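>>> jog_arm(
  deltas="-0.1 0.3 0 0 5; -0.2 0.6 0 0 5; -0.2 0.9 0 0 5; -0.3 1.2 0 0 5; -0.4 1.5 0 0 5; -0.5 1.9 0 0 5; -0.6 2.2 0 0 5; -0.7 2.5 0 0 5; -0.8 2.8 0 0 5; -0.9 3.1 0 0 5",
)

```text
clock: 30.95
eef_pos: [538.2, -149.4, 88.1]
eef_rot: [-3.14, -0.0, -0.0]
wrist_force: [-0.5, 8.3, 4.0]
finger_gap: 17.2
```

```bash
python3 chk.py 15.65 t16; python3 chk.py 15.65;python3 chk.py 15.65
```

```text
[ 538.23 -149.45   88.1 ] [-0.48  8.25  3.97] 30.95
rad -3.200559202897461 tan -7.622227580711648
phi 3.069467471198099 32.01183386304602
[ 538.21 -149.49   88.1 ] [-0.46  9.07  4.97] 31.0
rad -3.4627969738532167 tan -8.39804441233559
phi 3.0708801086011044 32.01351031567168
[ 538.21 -149.49   88.1 ] [-0.46  9.07  4.97] 31.0
rad -3.4627969738532167 tan -8.39804441233559
phi 3.0708801086011044 32.01351031567168
```

View pics/t16a.png

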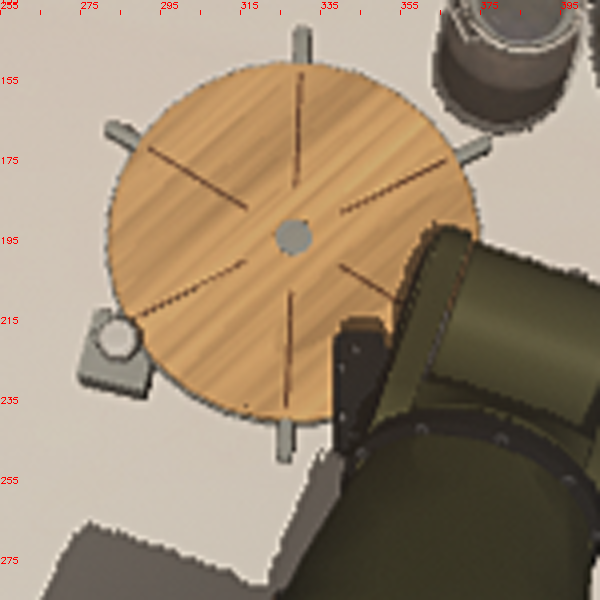

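>>> jog_arm(
  deltas="0 0 0 0 5; 0 0 0 0 20; 0 0 0 0 40; 0 0 0 0 50; 0 0 0 0 60; 0 0 0 0 60; 0 0 0 0 60; 0 0 -20 0 60; 0 0 -50 0 60; 0 0 -90 0 60",
)

```text
clock: 32.25
eef_pos: [537.5, -150.3, 178.4]
eef_rot: [-3.141, 0.001, -0.0]
wrist_force: [0.0, 0.3, -0.3]
finger_gap: 60.1
```

```bash
python3 - <<'E'
from h import *
s=manip.read_state();pose=(s['eef_pos'],s['eef_rot']);print(pose,s['wrist_force'],s['finger_gap'])
p,d=optics.camera("wrist");i=p[...,::-1].copy();cv2.imwrite("pics/w17.png",i)
p,d=optics.camera("top");i=p[...,::-1].copy();cv2.imwrite("pics/t17.png",i);crop(i,255,135,150,150,4,"pics/t17a.png")
E
```

```text
(array([ 537.51529723, -150.27562043,  178.41413694]), array([-3.14107601e+00,  1.48959869e-03, -2.08759916e-04])) [ 0.02538348  0.33068016 -0.3270104 ] 60.14721704173605
```

View pics/w17.png

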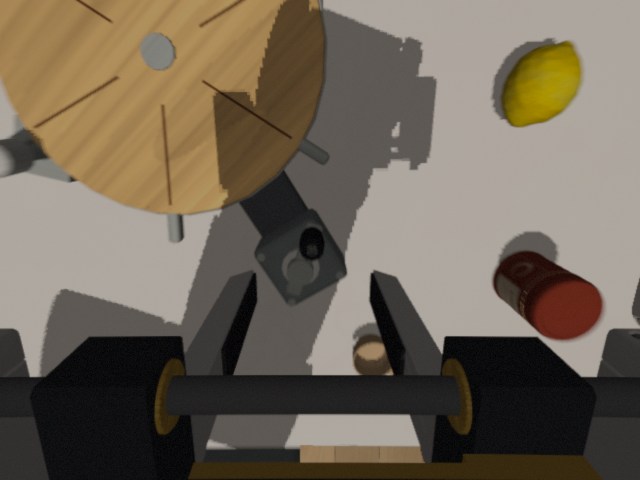

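View pics/t17a.png

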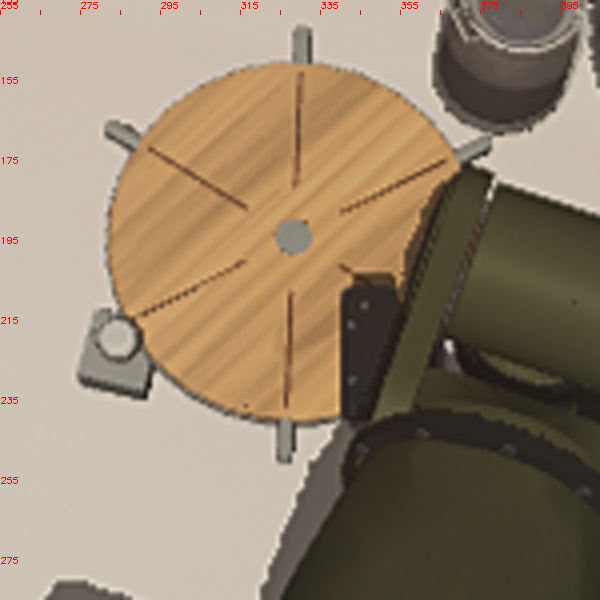

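```bash
python3 - <<'E'
from h import *
s=manip.read_state();pose=(s['eef_pos'],s['eef_rot'])
i=cv2.imread("pics/w17.png");crop(i,240,190,130,120,5,"pics/w17a.png")
print(proj('wrist',(538.2-.7,-149.4,102),pose))
E
```

```text
[310.57825854 249.40829648]
```

View pics/w17a.png

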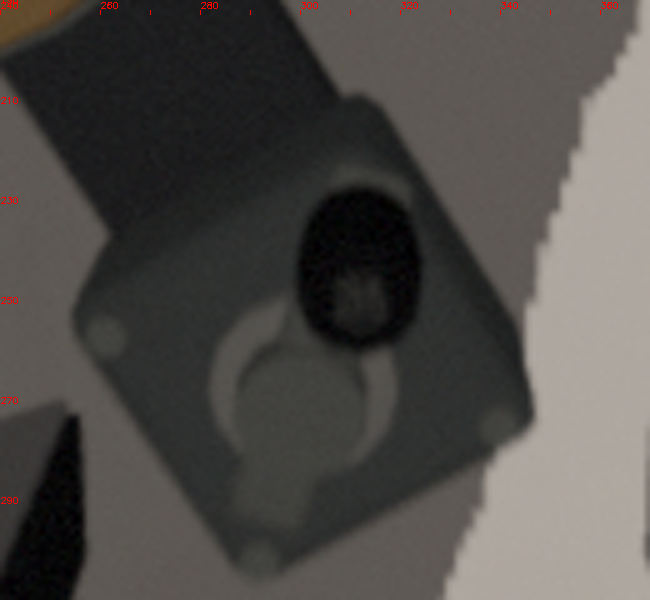

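>>> jog_arm(
  deltas="5 -30 -17 0 60; 15 -70 -17 0 60; 30 -115 -17 0 60; 45 -160 -17 0 60; 57 -200 -17 0 60; 63 -216 -17 0 60; 64 -219 -17 0 60; 64 -219 -17 0 60; 64 -219 -17 0 60; 64 -219 -17 0 60",
)

```text
clock: 33.6
eef_pos: [601.9, 67.8, 195.2]
eef_rot: [3.142, -0.0, -0.001]
wrist_force: [0.1, 0.2, -0.3]
finger_gap: 60.2
```

```bash
python3 - <<'E'
from h import *
s=manip.read_state();pose=(s['eef_pos'],s['eef_rot']);print(pose,s['clock'])
p,d=optics.camera("wrist");i=p[...,::-1].copy();cv2.imwrite("pics/w18.png",i)
u0=proj('wrist',(601.7,68.8,89),pose);print(u0)
def zat(u,v):
    dd=d[int(round(v)),int(round(u))];o,r=ray('wrist',(u,v),pose);return (o+r*dd).round(1)
for du in(-8,-4,0,4,8):print(zat(u0[0]+du,u0[1]),zat(u0[0],u0[1]+du))
crop(i,250,170,130,110,6,"pics/w18a.png")
E
```

```text
(array([601.93233444,  67.8423476 , 195.19968648]), array([ 3.14155840e+00, -2.26104278e-04, -1.11407026e-03])) 33.6
[311.71635078 236.20561498]
[602.1  75.   90.3] [607.6  68.8  87.2]
[602.2  71.9  90.8] [605.5  68.8  91.1]
[601.7  68.8  89.1] [601.7  68.8  89.1]
[602.   65.7  90. ] [598.9  68.8  90.3]
[601.9  62.6  89.7] [595.6  68.8  90.4]
```

View pics/w18a.png

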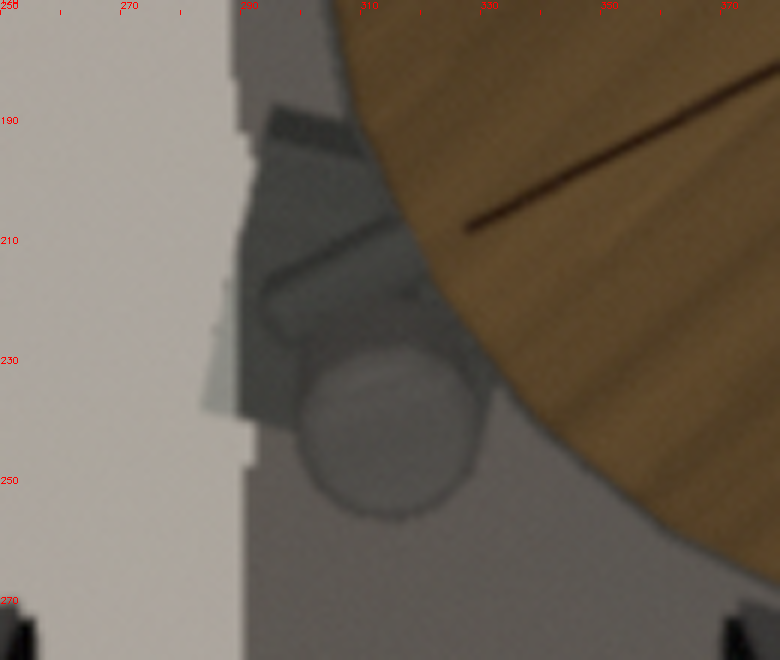

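```bash
python3 -c "
from cell import workorder;print(workorder.sign_off())"
```

```text
the job is handed in; nothing more can be done
None
```

I set the stop pin in the index block, wound the crank about 15.65 rad clockwise (about 2.5 turns) until the next lug came up against the pin, let go and handed the job in. The clock read 33.6 s at my last look; no verdict was reported.

**Pin seated:** by wrist depth, the head top was at z ≈ 89.5 mm after I let go, and ≈ 90 mm at the last look under load. Fully home is 89 mm and the limit is 4 mm above that. Under load the head leaned over about 2.7 mm. That fits the socket play, roughly 0.03 to 0.04 rad of tilt against the 0.15 allowed.

**Lug pressed on the pin:** the tangential force at the handle rose from about 5 N running to 7.6–8.4 N. By the task's 0.17 N per N, that is about 15–19 N on the pin, or 12–23 N allowing for scatter in the readings. This is an estimate, since nothing measures the pin force directly.

**After letting go:**
- The handle had not backed off; its measured position agreed with the expected one to about 1 mm.
- The lug was still seen against the pin.
- The gripper was well above everything, reading about 0.3 N.
- The tea tin, lemon and bowl were never near the arm's path. I did not measure their positions again at the end.

**Disagreement:** the top and wrist cameras differed by up to about 3 mm. I relied on the wrist camera, checked against the empty hole in the pin's rest.

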